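Free the gummed-up clamp knob and run the jar stop up to the jar

ROBOT

A 6-joint arm with a two-finger parallel gripper is mounted at the origin on a cart in front of the work surface, level with it; the furniture and walls round the work are solid. World frame = base frame: x ahead of the robot, y to its left, z up, the work surface at z = 0. Lengths are in mm, angles in degrees, forces in N, time in s.
With the tool pointing down it reaches from about 300 to 850 mm from the base axis. Payload 4.2 kg.
Tool frame: the origin (TCP) lies at the very end of the fingers, on their centre line; the grasp point (between the pads) lies env.pinch_z behind it (env.pinch_z is the distance from the TCP to the grasp point, in mm); z points along the fingers, y is the line along which they close (so a half turn about z gives the same grasp; the last joint's range is limited). The gripper opens to 91 mm and grips with 3 to 60 N. Pads are 32 mm wide; open, the fingers measure 118 mm over their backs; the gripper's body (76 mm by 178 mm) begins 60 mm behind the grasp point.
Start: joints at [72.708, 18.312, 89.639, -0, 72.044, -1.146], TCP at [159.902, 552.339, 176.376] pointing down, gripper open.
Joint ranges: [-177.97, 177.97], [-48.28, 115.42], [12.27, 149.76], [-77.06, 257.06], [2.81, 150.46], [-146.56, 146.56]. Speed limits (degrees/s): [147.25, 147.25, 180, 180, 180, 180].

INTERFACE

Orientations are given as [roll, pitch, yaw] about the fixed x, y, z axes, in that order (R = Rz(yaw) Ry(pitch) Rx(roll)).
In Python, from workcell import state, vision, job_done, env gives the robot as it stands.
- The arm moves only by the tool servo_tool, never from a script. Its argument "rows" is a list of rows, each a list of 5 numbers: the shift along the tool's x, y, z scaled (see below), then the turn about the tool's z scaled (see below), then the opening, from 0 (shut) to 1 (fully open). A call has 1 to 20 rows; each row is the pose to reach, as a shift and turn from the pose commanded when the call began, along the tool's axes at that moment; what a row does not reach only later rows make up. The controller multiplies each number of a shift by 200 mm and each number of a turn by 90 degrees. A row lasts 1/12 s, in which the tool goes at most 41.7 mm and 7.16 degrees, less where a joint would pass 70% of its speed; a pose out of reach is approached as far as the arm can. A call with a number of a shift or a turn outside -1 to 1 is refused whole. A call with a gripper value outside its range is refused whole. The fingers move at their own pace and stop on an object; "force" is the grip in N (left out, the last holds). Time passes only in rows, so rows that repeat a pose let the fingers close. It gives the time, the measured TCP pose, the force, the opening and the grip force at its end, in the units of the state.
- state(): the state, without advancing time (a new reading comes with each control period).
- vision.grab_frame(name): name is "scene" or "top" or "wrist"; returns the picture (420x560x3 uint8, red, green, blue); there is no depth.
- vision.camera_info(name): a dict with "vertical_fov" (degrees; the focal length in pixels is half the picture's height over the tangent of half this angle, whatever the lens; pixels are square), "cx", "cy" (the principal point, pixels), "distortion" ([k1, k2, p1, p2, k3] as OpenCV has them; the pictures are not rectified), "T" (4x4, takes a point from camera to world coordinates). Camera axes: x right, y up, looking along -z (the intrinsics and any distortion apply to the point x, -y, -z); pixel columns grow to the right and rows downward; lengths in mm; the calibration is good to about 2 mm. A picture is of the moment at which its call begins: read the wrist's pose just before it. camera_info takes no time and is no camera call; for the wrist camera it gives the pose at the moment of the call.
- job_done(): hands the job in; it is judged then, once.
The state is a dict: "time_s": time; "qpos": joint angles; "qvel": joint speeds; "effort": joint torques, N m; "ee_pos": TCP position; "ee_rot": TCP orientation; "force": force on the tool from outside, world axes, zero at the start; "torque": the same for the moment, N m; "gripper_width": finger opening in mm; "gripper_force": force on a finger pad.
Only numpy, scipy, OpenCV 4.12 (cv2) and the standard library are available. Lean on these libraries where they do the work, as an engineer would, in place of code of your own. Each camera call takes 0.05 s, during which the arm holds its last target. There are 200 camera calls.

TASK

The black clamp knob on the blue jar stop is stuck with dried paste: break it loose with a short firm anticlockwise twist, then keep turning it freely until you feel it come up against its cushioned internal stop, and do not force it further. Then slide the blue stop along its rail until its sprung rubber pad just presses lightly against the glass jar (pad pushed in a few millimetres, about 3), without shoving the jar along; leave the knob loose, let go and leave the other things where they are.

Things in the scene. Friction and masses are not known exactly. Their poses are not given: they have to be found in the camera images.
- fixture: Fixed aluminium base plate 110 x 330 x 8 mm with a steel rail on it; origin at the centre of its underside, on the work surface. Its own +y axis is the slide direction of the blue stop, from the stop towards the jar; it is yawed on the worktop.
- carriage (a joint): Position along the rail of the blue jar stop (block 56 x 66 mm, top 48 mm above the worktop, with an arm towards the jar), in m; it grows towards the jar, travel 0 to 0.09. Locked (holds about 35 N) while the knob is tight; once the knob has been turned by about 0.5 rad or more it slides against about 3 N of friction and stays where it is left.
- knob_grip (a point): Point on the vertical axis of the black ribbed round clamp knob on top of the blue stop, at the height to grip. The knob is 46 mm across and 28 mm high, its gripping rim reaches from 14 mm below to 14 mm above this point; the point is 79 mm above the worktop; under the rim are 17 mm of room down to the blue block (11 mm over a steel boss 36 mm across in the middle). Sliding the knob sideways carries the blue stop along.
- knob (a joint): Turn of the knob in rad; 0 tight, grows anticlockwise seen from above (loosening). For the first 0.25 to 0.65 rad it is stuck and needs about 0.2 to 0.45 N m; it lets go with a slight forward snap and then needs only about 0.05 N m. The internal stop lies somewhere between 0.85 and 1.45 rad from tight, differently each time and not visible.
- stop_give (a joint): How far the cushion of the knob's internal stop is squeezed, in rad; 0 until the knob reaches it, then 1 N m per rad, so it is felt as a rising torque. About 0.1 (0.1 N m) is a firm enough touch; more than 0.25 is forced.
- pad_face (a point): Centre of the front face of the round rubber pad (30 mm across) on the arm of the blue stop, 37 mm above the worktop; it faces the jar and lies 90 mm towards the jar from the knob axis while not pushed in.
- pad (a joint): How far the sprung pad is pushed into the arm, in m; 0 free, travel 10 mm, spring 250 N/m (0.25 N per mm).
- jar_center (a point): Centre, half-way up, of the open, empty, thick clear glass jar (70 mm diameter, 112 mm high, about 0.43 kg) standing loose on the base plate, upright, on the line of the pad; its wall is 35 mm from this point (34 to 35 mm).
- label_roll: Roll of labels standing by, 66 mm diameter, 39 mm high; origin at the centre of its underside. Leave it alone.
- counter: Round grey tally counter, 44 x 51 x 30 mm; origin under its centre. Leave it alone.
- gold_cap: Gold jar cap lying flat, 64 mm diameter, 10 mm high; origin under its centre. Leave it alone.
- marker: Marker pen with green cap, 122 x 14 x 15 mm, lying on the worktop; origin under its centre. Leave it alone.

How it is judged:
By the outcome, as a careful person would: the job done as asked, in the order asked, and still so for the second after the job is handed in, with the robot touching nothing.
It also fails if it takes over 58 s, if anything falls off the work surface, if the arm or the gripper's body presses on something with over 40 N, if the wrist force passes 120 N, or if a joint passes its speed limit or range.

## Working session

There is one attempt and no reset: what is moved stays moved. The work goes in short steps, Python scripts to look and compute and a tool call to move; the robot and the scene stay as the last step left them, time stands still between calls to the robot, and variables do not carry over. Pictures are saved under pics/ and viewed, at most 10 in all, crops included, and the job is handed in when it is done.

Besides the shell and the picture viewer there is one more tool, called after ">>>" by a JSON object that holds its "api" and its "payload", one argument or row to a line. servo_tool: Moves the arm, as the interface text tells. Its arguments: {"type":"object","properties":{"rows":{"type":"array"},"force":{"type":"number"}},"required":["rows"]}

```bash
mkdir -p pics; python3 - <<'E'
from workcell import state, vision, env
import cv2,numpy as np
s=state();print(s);print(env.pinch_z)
for n in("scene","top"):
    im=vision.grab_frame(n);cv2.imwrite(f"pics/{n}0.png",im[:,:,::-1]);c=vision.camera_info(n);print(n,c)
E
```

```text
{'time_s': 0.0, 'qpos': array([ 7.27089564e+01,  1.83506906e+01,  8.97072153e+01, -1.73698033e-03,
        7.20426425e+01, -1.14672095e+00]), 'qvel': array([ 0.0311278 , -0.02929809, -0.04139104, -0.05419317, -0.0349824 ,
        0.08608377]), 'effort': array([ 1.15192151e-04, -4.12477756e+01, -2.31963587e+01,  7.26874452e-02,
        4.56393859e-02, -1.62612387e-04]), 'ee_pos': array([159.73006091, 551.77160434, 175.52437782]), 'ee_rot': array([-1.79899439e+02, -3.61153692e-04,  1.63856214e+02]), 'force': array([ 0.5498831 , -0.05818636,  0.20174126]), 'torque': array([ 0.05613281, -0.01941307, -0.00809813]), 'gripper_force': 0.0, 'gripper_width': 91.43700160219964}
18.8
scene {'vertical_fov': 49.98030998633372, 'cx': 279.7417332572906, 'cy': 205.75848773786262, 'distortion': array([0.00108789, 0.        , 0.        , 0.        , 0.        ]), 'T': array([[ 5.44631361e-01,  4.85639715e-01, -6.83762202e-01,
        -4.07691682e+01],
       [-8.38536429e-01,  3.00470028e-01, -4.54504587e-01,
        -3.41037096e+02],
       [-1.52754297e-02,  8.20896967e-01,  5.70871992e-01,
         5.93169410e+02],
       [ 0.00000000e+00,  0.00000000e+00,  0.00000000e+00,
         1.00000000e+00]])}
top {'vertical_fov': 45.43391481008017, 'cx': 279.42032648972105, 'cy': 210.6363125874341, 'distortion': array([-0.15323435,  0.        ,  0.        ,  0.        ,  0.        ]), 'T': array([[ 1.67733664e-01,  9.65805589e-01, -1.97699222e-01,
         3.91259444e+02],
       [-9.85831155e-01,  1.64638022e-01, -3.21131770e-02,
         4.23057517e+01],
       [ 1.53372297e-03,  2.00284513e-01,  9.79736578e-01,
         9.53007968e+02],
       [ 0.00000000e+00,  0.00000000e+00,  0.00000000e+00,
         1.00000000e+00]])}
```

View pics/scene0.png

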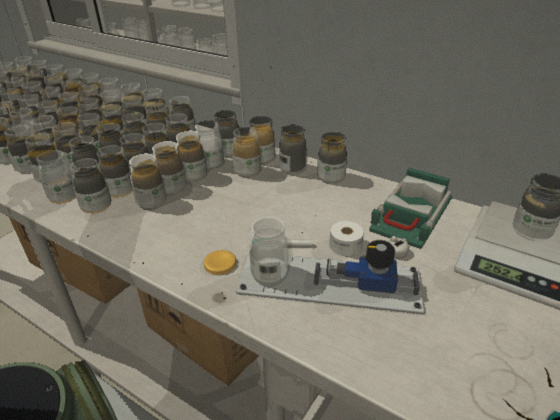

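View pics/top0.png

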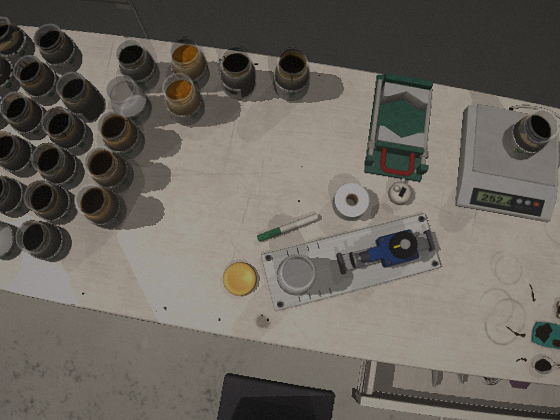

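The scene view shows the knob at about (380,252), the jar at (268,250) and the blue stop at (378,275). In the top view the knob is at about (403,246), the jar at (296,274), and the plate corners are at (262,253), (425,213), (441,268) and (275,309).

```bash
cat > h.py <<'E'
import numpy as np,cv2
from workcell import vision
def ray(c,uv):
    f=210/np.tan(np.radians(c["vertical_fov"]/2))
    K=np.array([[f,0,c["cx"]],[0,f,c["cy"]],[0,0,1]])
    p=cv2.undistortPoints(np.array(uv,float).reshape(-1,1,2),K,c["distortion"]).reshape(-1,2)
    d=np.c_[p[:,0],-p[:,1],-np.ones(len(p))]@c["T"][:3,:3].T
    return c["T"][:3,3],d
def onz(c,uv,z):
    o,d=ray(c,uv);return o+d*((z-o[2])/d[:,2])[:,None]
def proj(c,P):
    f=210/np.tan(np.radians(c["vertical_fov"]/2))
    K=np.array([[f,0,c["cx"]],[0,f,c["cy"]],[0,0,1]])
    p=(np.atleast_2d(P)-c["T"][:3,3])@c["T"][:3,:3]
    return cv2.projectPoints(p*[1,-1,-1],np.zeros(3),np.zeros(3),K,c["distortion"])[0].reshape(-1,2)
E
python3 - <<'E'
from h import *
t=cv2.imread("pics/top0.png");s=cv2.imread("pics/scene0.png")
a=cv2.resize(t[205:315,250:450],(800,440),interpolation=cv2.INTER_CUBIC)
cv2.imwrite("pics/c1.png",np.clip(a*1.8,0,255))
c=vision.camera_info("top")
P=onz(c,[(262,253),(425,213),(441,268),(275,309)],8);print(P)
print("len",np.linalg.norm(P[0]-P[1]),np.linalg.norm(P[2]-P[1]), "ctr",P.mean(0))
v=P[0]-P[1]+P[3]-P[2];print("dir",np.degrees(np.arctan2(v[1],v[0])))
print("knob",onz(c,[(403,246)],93),"jar",onz(c,[(296,274)],120))
cs=vision.camera_info("scene");b=cv2.resize(s[210:315,230:430],(800,420),interpolation=cv2.INTER_CUBIC)
cv2.imwrite("pics/c2.png",np.clip(b*1.8,0,255))
print("scene knob",onz(cs,[(380,248)],93))
E
```

```text
[[ 495.73501673   92.05474084    8.        ]
 [ 624.96795223 -207.03185347    8.        ]
 [ 523.42098113 -250.50634003    8.        ]
 [ 396.52645851   50.06933933    8.        ]]
len 325.8127414835212 110.46184101831733 ctr [510.16260215 -78.85352833   8.        ]
dir 113.12827351639515
knob [[ 538.96651669 -152.44989646   93.        ]] jar [[458.33926347  24.56088258 120.        ]]
scene knob [[ 542.49434535 -156.89825172   93.        ]][ WARN:0@0.460] global loadsave.cpp:1063 imwrite_ Unsupported depth image for selected encoder is fallbacked to CV_8U.
```

View pics/c1.png

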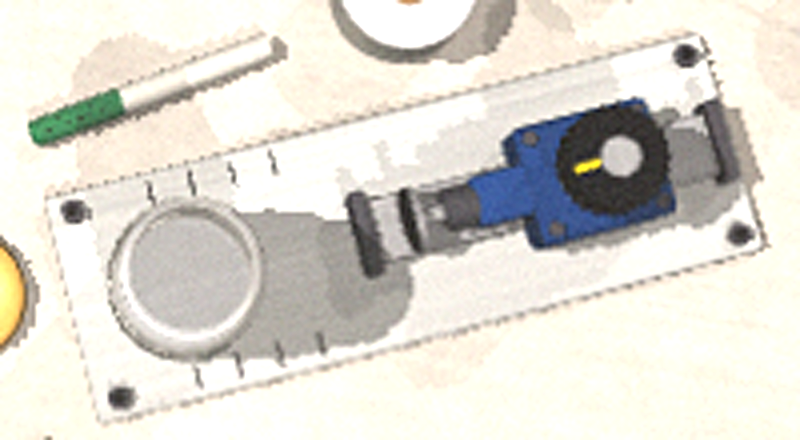

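View pics/c2.png

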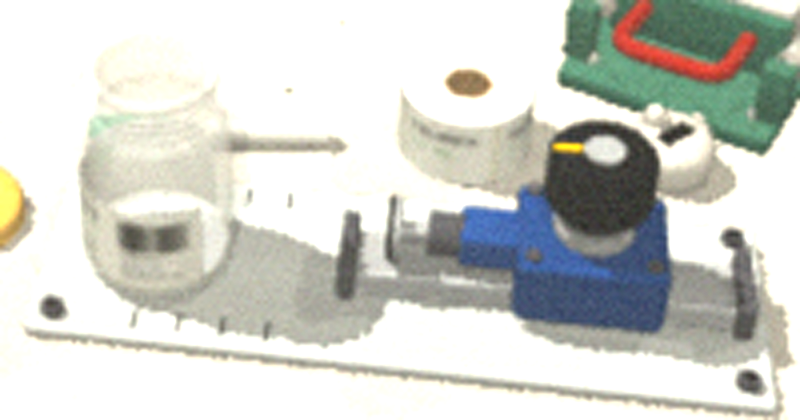

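The enlarged top view shows the grey knob disc at about (405.2,244.1), the pointer towards the jar, and the jar centred near (296.5,274). The scene crop has the knob disc at (381.5,247.5). I'll start moving and refine these on the way.

>>> {"api": "servo_tool", "payload": {
  "rows": [
    [-0.93, -0.95, -0.1, 0.6, 1],
    [-0.93, -0.95, -0.1, 0.6, 1],
    [-0.93, -0.95, -0.1, 0.6, 1],
    [-0.93, -0.95, -0.1, 0.6, 1],
    [-0.93, -0.95, -0.1, 0.6, 1],
    [-0.93, -0.95, -0.1, 0.6, 1],
    [-0.93, -0.95, -0.1, 0.6, 1],
    [-0.93, -0.95, -0.1, 0.6, 1],
    [-0.93, -0.95, -0.1, 0.6, 1]
  ]
}}

```text
time_s: 0.85
ee_pos: [286.1, 317.0, 196.4]
ee_rot: [180.0, -0.0, 109.6]
force: [0.1, 0.3, 1.0]
gripper_width: 91.4
gripper_force: 0.0
```

```bash
cat >> h.py <<'E'
def tri(c1,u1,c2,u2):
    o1,d1=ray(c1,[u1]);o2,d2=ray(c2,[u2]);A=np.c_[d1[0],-d2[0]]
    k=np.linalg.lstsq(A,o2-o1,rcond=None)[0];a=o1+k[0]*d1[0];b=o2+k[1]*d2[0]
    return (a+b)/2,np.linalg.norm(a-b)
def to(s,P,yaw):
    from scipy.spatial.transform import Rotation as R
    r=R.from_euler("xyz",s["ee_rot"],degrees=True)
    d=r.inv().apply(np.array(P)-s["ee_pos"]);t=-((yaw-s["ee_rot"][2]+180)%360-180)
    return np.round(np.r_[d/200,t/90],3)
E
python3 - <<'E'
from h import *
from workcell import state
c=vision.camera_info("top");cs=vision.camera_info("scene")
P=onz(c,[(261.25,254.25),(425.5,214),(442,266.75),(275.75,310.75)],8)
print("len",np.linalg.norm(P[0]-P[1]),np.linalg.norm(P[2]-P[3]),np.linalg.norm(P[2]-P[1]),np.linalg.norm(P[0]-P[3]), "ctr",P.mean(0))
v=P[0]-P[1]+P[3]-P[2];print("dir",np.degrees(np.arctan2(v[1],v[0])))
print("knob",onz(c,[(405.2,244.1)],93),onz(cs,[(381.5,247.5)],93),tri(c,(405.2,244.1),cs,(381.5,247.5)))
s=state();print(s["time_s"],s["ee_pos"],s["ee_rot"],to(s,[541,-154,200],50))
E
```

```text
len 328.1307556542624 328.2830732762519 106.53207936775584 109.22761685967498 ctr [509.00137122 -79.80906013   8.        ]
dir 113.57633519862284
knob [[ 542.92136698 -155.89985786   93.        ]] [[ 545.07453392 -158.54489265   93.        ]] (array([ 543.80989728, -157.35256407,   92.94742151]), np.float64(3.243196802890496))
0.85 [286.0974493  316.9713128  196.38443527] [ 1.79997564e+02 -1.06033386e-02  1.09642557e+02] [-2.646  0.409 -0.019  0.663]
```

>>> {"api": "servo_tool", "payload": {
  "rows": [
    [-1, 0.2, 0, 0, 1],
    [-1, 0.2, 0, 0, 1],
    [-1, 0.2, 0, 0, 1],
    [-1, 0.2, 0, 0, 1],
    [-1, 0.2, 0, 0, 1]
  ]
}}

```text
time_s: 1.27
ee_pos: [391.9, 142.2, 196.2]
ee_rot: [180.0, 0.0, 110.0]
force: [0.6, 0.3, -1.0]
gripper_width: 90.8
gripper_force: 0.0
```

>>> {"api": "servo_tool", "payload": {
  "rows": [
    [-1, 0.2, 0, 0, 1],
    [-1, 0.2, 0, 0, 1],
    [-1, 0.2, 0, 0, 1],
    [-1, 0.2, 0, 0, 1],
    [-1, 0.2, 0, 0, 1]
  ]
}}

```text
time_s: 1.68
ee_pos: [497.9, -32.7, 195.9]
ee_rot: [-180.0, -0.0, 110.0]
force: [0.2, 0.4, -0.5]
gripper_width: 91.2
gripper_force: 0.0
```

>>> {"api": "servo_tool", "payload": {
  "rows": [
    [-0.66, 0.02, 0, 0.66, 1],
    [-0.66, 0.02, 0, 0.66, 1],
    [-0.66, 0.02, 0, 0.66, 1],
    [-0.66, 0.02, 0, 0.66, 1],
    [-0.66, 0.02, 0, 0.66, 1],
    [-0.66, 0.02, 0, 0.66, 1],
    [-0.66, 0.02, 0, 0.66, 1],
    [-0.66, 0.02, 0, 0.66, 1],
    [-0.66, 0.02, 0, 0.66, 1],
    [-0.66, 0.02, 0, 0.66, 1]
  ]
}}

```text
time_s: 2.52
ee_pos: [545.6, -153.0, 195.7]
ee_rot: [-179.9, 0.0, 50.6]
force: [-0.3, 0.2, 0.3]
gripper_width: 91.7
gripper_force: 0.0
```

```bash
python3 - <<'E'
from h import *
from workcell import state
s=state();c=vision.camera_info("wrist");im=vision.grab_frame("wrist");np.save("w1.npy",im);cv2.imwrite("pics/w1.png",im[:,:,::-1])
import pickle;pickle.dump(c,open("w1.pkl","wb"))
print(s["time_s"],s["ee_pos"],s["ee_rot"],c,to(s,[543.5,-157,200],50))
print(proj(c,[[543.5,-157,93]]))
E
```

```text
2.5167 [ 545.62239774 -153.00465295  195.66347982] [-1.79932300e+02  1.24265233e-02  5.05923533e+01] {'vertical_fov': 68.1669063891655, 'cx': 278.51780911263154, 'cy': 214.13690288387295, 'distortion': array([-0.03033141,  0.        ,  0.        ,  0.        ,  0.        ]), 'T': array([[ 7.73687463e-01,  6.04914283e-01,  1.88378397e-01,
         5.98812884e+02],
       [-6.33567410e-01,  7.38799075e-01,  2.29713438e-01,
        -8.72425866e+01],
       [-2.16845210e-04, -2.97076820e-01,  9.54853557e-01,
         4.03590685e+02],
       [ 0.00000000e+00,  0.00000000e+00,  0.00000000e+00,
         1.00000000e+00]])} [-0.022  0.004 -0.022  0.007]
[[279.92876179 207.1488373 ]]
```

View pics/w1.png

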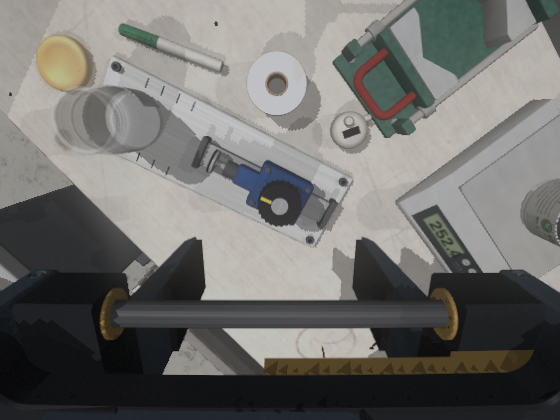

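The wrist view shows the knob disc at about (279,206), where I predicted (280,207). That puts the knob at about (543.5,-156.3). The jar is at upper left and nothing blocks the descent.

```bash
python3 - <<'E'
from h import *
from workcell import state
import pickle
c=pickle.load(open("w1.pkl","rb"));s=state();print(onz(c,[(279.5,206)],93),to(s,[543.5,-156.3,60.5],50))
P=onz(c,[(115,54),(352,181),(318,246)],8);print(P,np.linalg.norm(P[0]-P[1]),np.linalg.norm(P[1]-P[2]),np.degrees(np.arctan2(*(P[0]-P[1])[[1,0]])))
E
```

```text
[[ 543.94080266 -155.75553624   93.        ]] [-0.019  0.003  0.676  0.007]
[[ 497.10981875   90.02460975    8.        ]
 [ 622.82770641 -207.9156089     8.        ]
 [ 533.7502751  -252.55922785    8.        ]] 323.3780468172982 99.63855419881297 112.87764153194496
```

>>> {"api": "servo_tool", "payload": {
  "rows": [
    [-0.018, 0.003, 0.2, 0, 1],
    [-0.018, 0.003, 0.35, 0, 1],
    [-0.018, 0.003, 0.45, 0, 1],
    [-0.018, 0.003, 0.53, 0, 1],
    [-0.018, 0.003, 0.6, 0, 1],
    [-0.018, 0.003, 0.65, 0, 1],
    [-0.018, 0.003, 0.675, 0, 1],
    [-0.018, 0.003, 0.675, 0, 1]
  ]
}}

```text
time_s: 3.23
ee_pos: [543.1, -156.5, 60.3]
ee_rot: [-179.9, 0.0, 50.5]
force: [0.3, 0.0, 0.0]
gripper_width: 91.2
gripper_force: 0.0
```

>>> {"api": "servo_tool", "payload": {
  "rows": [
    [0, 0, 0, 0, 0.6],
    [0, 0, 0, 0, 0.55],
    [0, 0, 0, 0, 0.52],
    [0, 0, 0, 0, 0.48],
    [0, 0, 0, 0, 0.4],
    [0, 0, 0, 0, 0.3],
    [0, 0, 0, 0, 0.3],
    [0, 0, 0, 0, 0.3]
  ],
  "force": 15
}}

```text
time_s: 3.9
ee_pos: [543.6, -156.9, 61.4]
ee_rot: [180.0, -0.0, 50.5]
force: [0.8, -0.8, -0.4]
gripper_width: 41.3
gripper_force: 0.0
```

```bash
cat > st.py <<'E'
from workcell import state
import numpy as np
s=state();np.set_printoptions(precision=2,suppress=True)
for k in("time_s","ee_pos","ee_rot","force","torque","gripper_width","gripper_force","qpos"):print(k,s[k])
E
python3 st.py
```

```text
time_s 3.9
ee_pos [ 543.61 -156.9    61.38]
ee_rot [180.    -0.01  50.46]
force [ 0.82 -0.84 -0.45]
torque [-0.11  0.09 -0.  ]
gripper_width 41.28261765751903
gripper_force 0.0
qpos [-17.27  23.   100.37   0.01  56.63  22.27]
```

>>> {"api": "servo_tool", "payload": {
  "rows": [
    [0, 0, 0, 0, 0.3],
    [0, 0, 0, 0, 0.3]
  ]
}}

```text
time_s: 4.07
ee_pos: [543.6, -156.9, 61.3]
ee_rot: [-180.0, -0.0, 50.5]
force: [0.4, 0.3, 0.7]
gripper_width: 28.6
gripper_force: 0.0
```

```bash
python3 st.py; python3 - <<'E'
from h import *
im=vision.grab_frame("wrist");cv2.imwrite("pics/w2.png",im[:,:,::-1])
E
```

```text
time_s 4.0667
ee_pos [ 543.59 -156.89   61.3 ]
ee_rot [-180.     -0.     50.46]
force [0.36 0.31 0.66]
torque [-0.11  0.09  0.02]
gripper_width 28.5924657497501
gripper_force 0.0
qpos [-17.27  23.01 100.37   0.01  56.62  22.27]
```

View pics/w2.png

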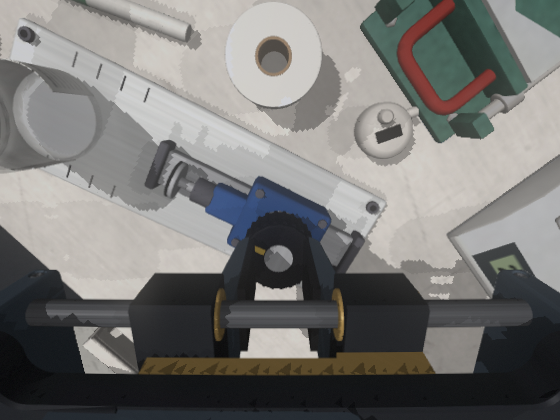

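```bash
python3 - <<'E'
from h import *
from workcell import state
c=vision.camera_info("wrist");s=state();t=s["ee_pos"]
for P in ([543.5,-156.3,93],[543.5,-156.3,65],t,t+[0,0,18.8],t+[0,0,32]):print(np.round(P,1),proj(c,[P]).round(1))
print(onz(c,[(278.5,258)],93),onz(c,[(278.5,258)],93).mean(0)-t)
im=cv2.imread("pics/w2.png")[190:310,200:360]
cv2.imwrite("pics/c3.png",np.clip(cv2.resize(im,(800,600),interpolation=cv2.INTER_CUBIC).astype(float)*3,0,255).astype(np.uint8))
E
```

```text
[ 543.5 -156.3   93. ] [[278.8 259.1]]
[ 543.5 -156.3   65. ] [[278.7 241.9]]
[ 543.6 -156.9   61.3] [[279.3 240.5]]
[ 543.6 -156.9   80.1] [[279.4 251.2]]
[ 543.6 -156.9   93.3] [[279.5 259.9]]
[[ 543.84301058 -155.60508482   93.        ]] [ 0.25641703  1.29093797 31.70091316]
```

View pics/c3.png

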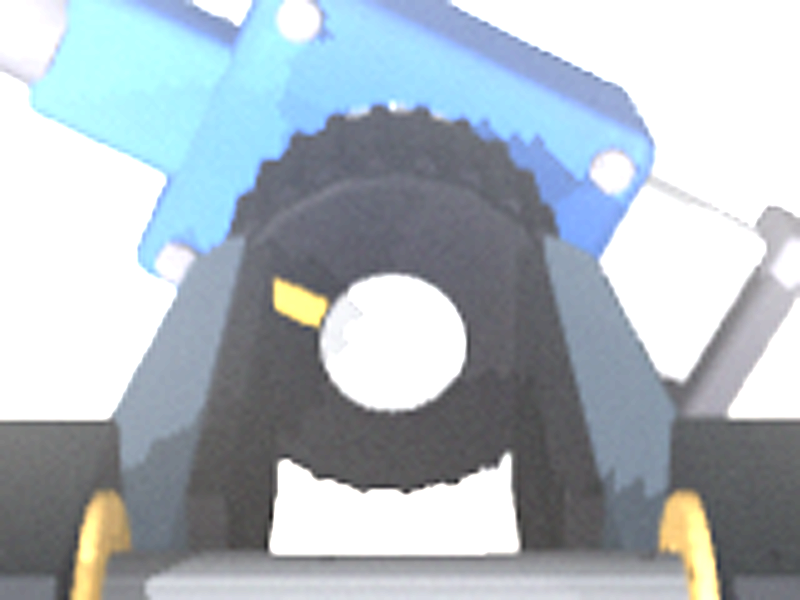

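The crop shows the knob centred between the fingers, with its disc at (278,258), but the width still reads 28.6 with no pad force. I'll let the gripper settle with a little more closing and re-read.

>>> {"api": "servo_tool", "payload": {
  "rows": [
    [0, 0, 0, 0, 0.25],
    [0, 0, 0, 0, 0.25],
    [0, 0, 0, 0, 0.25],
    [0, 0, 0, 0, 0.25]
  ],
  "force": 15
}}

```text
time_s: 4.45
ee_pos: [543.6, -156.9, 61.3]
ee_rot: [-180.0, -0.0, 50.5]
force: [-0.0, 0.4, -0.2]
gripper_width: 22.9
gripper_force: 0.0
```

```bash
python3 st.py; python3 - <<'E'
from h import *
a=cv2.imread("pics/w2.png").astype(int);im=vision.grab_frame("wrist")[:,:,::-1];cv2.imwrite("pics/w3.png",im)
d=np.abs(im.astype(int)-a).max(2)
for r in (245,265,275,285,295,345): print(r,"old",a[r,225:335:3].sum(1));print(r,"new",im[r,225:335:3].astype(int).sum(1))
E
```

```text
time_s 4.45
ee_pos [ 543.59 -156.87   61.3 ]
ee_rot [-180.     -0.01   50.45]
force [-0.    0.37 -0.22]
torque [-0.11  0.08 -0.01]
gripper_width 22.898035850928512
gripper_force 0.0
qpos [-17.27  23.01 100.37   0.01  56.62  22.28]
245 old [540 533 260 262 178 171 172 170 117 110 142  98 100  95 101 100 149 256
 312 194 105 109 105 105 105 109 107 103 101 163 165 165 199 329 326 324
 325]
245 new [534 531 257 255 252 208 170 163 165 134 108 106  99  99  90  90 146 251
 274 194 104 106 106 104 107  98  97 157 157 159 146 286 323 324 323 320
 323]
265 old [419 172 170 166 165 166 118 107 101  90  97  93  91  91 297 305 309 317
 305 304 303 299 141  95  89  97  79  82  94  89 147 153 155 155 155 154
 189]
265 new [573 575 416 166 164 163 160 158 103  97  94  88  89  87 240 298 304 311
 305 301 297 296 113  85  89  85  90  88 136 148 151 148 154 149 360 362
 188]
275 old [167 164 165 165 148 113  99  97  90  89  92  86  99  97  96  95  97  92
  93  91  89  89  91  89  84  82  76  82  88  91  88 145 151 151 150 150
 147]
275 new [117 114 108 162 161 126 126 110  93  87  84  84  83  87  93 
[... 350 characters left out ...]
85 420 205  80  73  80  87  87 144 132 114 126  90  92
  91]
295 old [134 121 120 112 102  94  92  79  82  77 582 606 603 602 595 588 595 587
 584 584 589 584 586 588 402 409 141  82  80  83  91  91 104 112 115 114
 198]
295 new [ 86 251 162 144 119 117 100  90  93  74  75  77 594 593 589 580 588 579
 577 580 582 580 581 580 394  77  77  89  86  86  99 114 111 193 213 255
  84]
345 old [ 47  74  81  87  87  70  68  66 582 603 600 591 595 598 594 589 591 590
 590 598 599 598 590 593 600 605 604 597 558  89  88  95  93  91  89  59
  59]
345 new [ 51  45  44  45  83  84  88  72  68  65 573 585 592 592 588 581 582 583
 584 590 593 589 582 587 594 598 318  87  88  98  93  90  71  51  57  66
  84]
```

The fingers are closing unobstructed, so the tips must not be where I assumed relative to the knob. I'll open and take one bright look at the tip geometry.

>>> {"api": "servo_tool", "payload": {
  "rows": [
    [0, 0, 0, 0, 0.75],
    [0, 0, 0, 0, 0.75],
    [0, 0, 0, 0, 0.75],
    [0, 0, 0, 0, 0.75],
    [0, 0, 0, 0, 0.75],
    [0, 0, 0, 0, 0.75],
    [0, 0, 0, 0, 0.75],
    [0, 0, 0, 0, 0.75]
  ]
}}

```text
time_s: 5.17
ee_pos: [543.6, -156.9, 61.3]
ee_rot: [-180.0, -0.0, 50.5]
force: [0.7, 0.1, -0.1]
gripper_width: 68.5
gripper_force: 0.0
```

```bash
python3 st.py; python3 - <<'E'
from h import *
from workcell import state
w=vision.grab_frame("wrist")[:,:,::-1];cv2.imwrite("pics/w4.png",w)
s=vision.grab_frame("scene")[:,:,::-1];cv2.imwrite("pics/s4.png",s)
b=lambda im,g:np.clip(im.astype(float)*g,0,255).astype(np.uint8)
A=b(cv2.resize(w[190:310,180:380],(600,360),interpolation=cv2.INTER_CUBIC),2.5)
B=b(cv2.resize(s[170:310,310:450],(360,360),interpolation=cv2.INTER_CUBIC),2)
out=np.zeros((360,800,3),np.uint8);A=cv2.resize(A,(440,264));out[:264,:440]=A;out[:,440:]=B
cv2.imwrite("pics/c4.png",out)
t=state()["ee_pos"];cs=vision.camera_info("scene")
q=(proj(cs,[t,t+[0,0,35],[543.7,-156,93],[543.7,-156,65]])-[310,170])*360/140+[440,0];print(q)
E
```

```text
time_s 5.1667
ee_pos [ 543.6  -156.9    61.33]
ee_rot [-180.     -0.     50.46]
force [ 0.68  0.06 -0.08]
torque [-0.13  0.1   0.02]
gripper_width 68.49388208684024
gripper_force 0.0
qpos [-17.27  23.01 100.37   0.    56.62  22.27]
[[615.33102133 235.45797623]
 [621.11692969 195.78944089]
 [619.44131557 199.10896085]
 [614.83704529 230.84230511]]
```

View pics/c4.png

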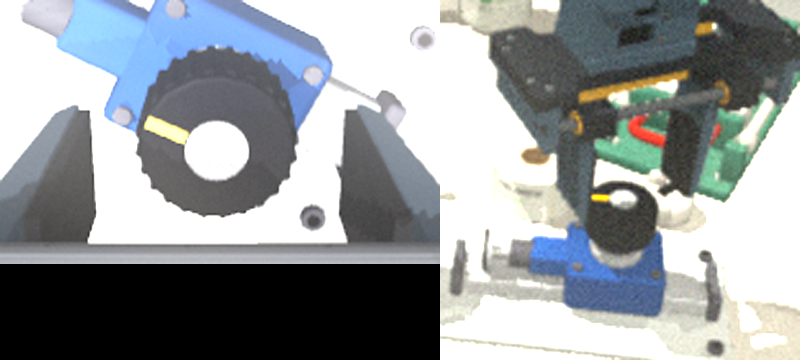

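```bash
python3 - <<'E'
from h import *
from workcell import state
s=state();t=s["ee_pos"];cs=vision.camera_info("scene");cw=vision.camera_info("wrist");y=np.radians(s["ee_rot"][2])
X=np.array([np.cos(y),np.sin(y),0]);Y=np.array([np.sin(y),-np.cos(y),0])
for z in (0,12,24,35):
  for h in (34.2,47.7):
    for sg in (-1,1):
      P=[t+sg*h*Y+x*X+[0,0,z] for x in(-16,0,16)]
      print(z,h*sg,"crop4 scene",((proj(cs,P)-[310,170])*360/140+[440,0]).round().tolist(),"wrist",proj(cw,P).round().tolist())
im=cv2.imread("pics/w4.png").astype(int).sum(2)
for r in(230,236,240,244,250,270,290):print(r,im[r,205:240:2])
E
```

```text
0 -34.2 crop4 scene [[580.0, 262.0], [569.0, 246.0], [559.0, 231.0]] wrist [[233.0, 261.0], [232.0, 240.0], [231.0, 219.0]]
0 34.2 crop4 scene [[672.0, 240.0], [660.0, 225.0], [649.0, 210.0]] wrist [[326.0, 261.0], [327.0, 240.0], [328.0, 219.0]]
0 -47.7 crop4 scene [[561.0, 266.0], [551.0, 251.0], [541.0, 235.0]] wrist [[214.0, 261.0], [213.0, 240.0], [212.0, 219.0]]
0 47.7 crop4 scene [[690.0, 236.0], [678.0, 221.0], [666.0, 206.0]] wrist [[344.0, 261.0], [345.0, 240.0], [347.0, 219.0]]
12 -34.2 crop4 scene [[582.0, 248.0], [571.0, 233.0], [561.0, 218.0]] wrist [[230.0, 268.0], [229.0, 247.0], [228.0, 225.0]]
12 34.2 crop4 scene [[675.0, 226.0], [663.0, 212.0], [651.0, 197.0]] wrist [[328.0, 268.0], [329.0, 247.0], [330.0, 225.0]]
12 -47.7 crop4 scene [[563.0, 253.0], [552.0, 237.0], [542.0, 222.0]] wrist [[211.0, 268.0], [210.0, 247.0], [208.0, 225.0]]
12 47.7 crop4 scene [[693.0, 222.0], [680.0, 207.0], [668.0, 193.0]] wrist [[347.0, 268.0], [349.0, 247.0], [351.0, 225.0]]
24 -34.2 crop4 scene [[583.0, 235.0], [573.0, 219.0], [562.0, 204.0]] wrist [[228.0, 276.0], [227.0, 254.0],
[... 733 characters left out ...]
202.0, 262.0], [200.0, 238.0]]
35 47.7 crop4 scene [[698.0, 196.0], [685.0, 181.0], [673.0, 167.0]] wrist [[355.0, 285.0], [357.0, 262.0], [359.0, 238.0]]
230 [552 558 553 552 549 549 549 553 553 554 555 560 556 216 252 251 252 254]
236 [547 546 541 541 485 513 554 555 554 552 550 513 228 250 252 247 230 257]
240 [455 218 191 193 182 151 142 145 408 547 555 270 250 233 268 262 246 172]
244 [192 194 191 175 148 144 142 135 294 546 543 495 270 246 269 266 256 202]
250 [191 189 158 142 142 138 132 131 195 558 545 558 563 544 544 543 545 494]
270 [126 115 120 119 117 117 119 121 121 555 593 596 590 592 589 592 592 595]
290 [ 98  96 100  95  97  98 101 100 101 513 603 600 599 591 588 581 578 583]
```

The wrist and scene views agree that the fingertips physically end about 35 mm above the reported TCP: the inner pad edge at (221,238) in the wrist view matches only TCP+35. The tips are therefore just above the knob, so I'll go lower in gentle steps and watch the force.

>>> {"api": "servo_tool", "payload": {
  "rows": [
    [0.002, -0.003, 0.03, 0, 0.75],
    [0.002, -0.003, 0.06, 0, 0.75],
    [0.002, -0.003, 0.09, 0, 0.75],
    [0.002, -0.003, 0.12, 0, 0.75],
    [0.002, -0.003, 0.14, 0, 0.75],
    [0.002, -0.003, 0.155, 0, 0.75],
    [0.002, -0.003, 0.155, 0, 0.75]
  ]
}}

```text
time_s: 5.85
ee_pos: [542.8, -156.0, 29.4]
ee_rot: [-179.9, 0.0, 50.5]
force: [-0.6, -0.2, 0.6]
gripper_width: 68.3
gripper_force: 0.0
```

>>> {"api": "servo_tool", "payload": {
  "rows": [
    [0, 0, 0, 0, 0.6],
    [0, 0, 0, 0, 0.55],
    [0, 0, 0, 0, 0.5],
    [0, 0, 0, 0, 0.45],
    [0, 0, 0, 0, 0.4],
    [0, 0, 0, 0, 0.4]
  ],
  "force": 15
}}

```text
time_s: 6.35
ee_pos: [543.7, -156.3, 30.7]
ee_rot: [180.0, -0.0, 50.5]
force: [1.1, 0.0, 1.4]
gripper_width: 44.3
gripper_force: 15.0
```

```bash
python3 st.py
```

```text
time_s 6.35
ee_pos [ 543.72 -156.34   30.65]
ee_rot [179.95  -0.02  50.45]
force [1.11 0.01 1.4 ]
torque [-0.09  0.07 -0.03]
gripper_width 44.31582379218631
gripper_force 15.000245869159698
qpos [-17.21  24.9  102.47   0.    52.57  22.34]
```

The knob is gripped at 15 N with almost no side force. I'll firm up the grip and give the break-loose twist.

>>> {"api": "servo_tool", "payload": {
  "rows": [
    [0, 0, 0, 0, 0.4],
    [0, 0, 0, 0, 0.4],
    [0, 0, 0, -0.06, 0.4],
    [0, 0, 0, -0.12, 0.4],
    [0, 0, 0, -0.18, 0.4]
  ],
  "force": 50
}}

```text
time_s: 6.77
ee_pos: [543.9, -156.4, 30.6]
ee_rot: [179.9, -0.0, 66.9]
force: [0.2, -0.1, 1.9]
gripper_width: 44.1
gripper_force: 50.0
```

```bash
python3 st.py
```

```text
time_s 6.7667
ee_pos [ 543.87 -156.44   30.64]
ee_rot [179.93  -0.01  66.91]
force [ 0.23 -0.07  1.87]
torque [-0.18  0.02 -0.08]
gripper_width 44.103721925115835
gripper_force 49.99967336654663
qpos [-17.21  24.91 102.46   0.    52.56   5.88]
```

>>> {"api": "servo_tool", "payload": {
  "rows": [
    [0, 0, 0, -0.06, 0.4],
    [0, 0, 0, -0.12, 0.4],
    [0, 0, 0, -0.12, 0.4]
  ]
}}

```text
time_s: 7.02
ee_pos: [544.0, -156.5, 30.6]
ee_rot: [179.9, 0.0, 77.6]
force: [1.2, 0.2, 1.6]
gripper_width: 44.6
gripper_force: 50.0
```

```bash
python3 st.py; python3 - <<'E'
from h import *
w=vision.grab_frame("wrist")[:,:,::-1];cv2.imwrite("pics/w5.png",w)
for n in("w4","w5"):
    im=cv2.imread(f"pics/{n}.png");h=cv2.cvtColor(im,cv2.COLOR_BGR2HSV)
    m=(h[...,0]>18)&(h[...,0]<38)&(h[...,1]>120)&(h[...,2]>60);m[:200]=0;m[290:]=0;m[:,:240]=0;m[:,320:]=0
    v,u=np.nonzero(m);print(n,len(u),u.mean() if len(u) else 0,v.mean() if len(u) else 0)
    c=vision.camera_info("wrist")
E
```

```text
time_s 7.0167
ee_pos [ 543.97 -156.46   30.65]
ee_rot [179.92   0.01  77.55]
force [1.2  0.22 1.59]
torque [-0.19 -0.08  0.01]
gripper_width 44.58609351415133
gripper_force 49.9988454580307
qpos [-17.21  24.91 102.46  -0.    52.55  -4.76]
w4 119 254.94957983193277 248.56302521008402
w5 174 251.75862068965517 273.10919540229884
```

```bash
cat > mark.py <<'E'
from h import *
from workcell import state
import sys
def mark(n,c):
    im=cv2.imread(f"pics/{n}.png");h=cv2.cvtColor(im,cv2.COLOR_BGR2HSV)
    k=proj(c,[[543.8,-156,93]])[0]
    m=(h[...,0]>18)&(h[...,0]<38)&(h[...,1]>120)&(h[...,2]>60)
    v,u=np.nonzero(m);q=np.hypot(u-k[0],v-k[1])<60
    P=onz(c,[(u[q].mean(),v[q].mean())],93)[0];K=P-[543.8,-156,93]
    return q.sum(),k,K,np.degrees(np.arctan2(K[1],K[0]))
if __name__=="__main__":
    c=vision.camera_info("top");cv2.imwrite("pics/t.png",vision.grab_frame("top")[:,:,::-1])
    print(mark("top0",c)); print("top now",mark("t",c))
    s=state();c=vision.camera_info("wrist");cv2.imwrite("pics/w.png",vision.grab_frame("wrist")[:,:,::-1])
    print("wrist",s["ee_rot"][2],mark("w",c),"tz",s["torque"][2])
E
python3 mark.py; python3 - <<'E'
from mark import *
import pickle
c=pickle.load(open("w1.pkl","rb"));print(mark("w1",c))
E
```

```text
(np.int64(19), array([405.31645783, 243.61678742]), array([-6.85472843, 15.24489579,  0.        ]), np.float64(114.21063215815488))
top now (np.int64(11), array([405.31645783, 243.61678742]), array([12.30730164, 17.74662233,  0.        ]), np.float64(55.2586502940666))
wrist 77.33066187980118 (np.int64(173), array([279.3497389 , 284.86901043]), array([-12.54202644,   9.93471366,   0.        ]), np.float64(141.6167653703881)) tz 0.004854752094728458
(np.int64(36), array([279.54393539, 206.25766938]), array([-6.84722528, 14.3313478 ,  0.        ]), np.float64(115.5375182957667))
```

The yellow mark has turned from about 114° to 141.6°, following the tool's 27°, so the grip isn't slipping. I'll carry on in small steps and watch the torque.

>>> {"api": "servo_tool", "payload": {
  "rows": [
    [0, 0, 0, -0.05, 0.4],
    [0, 0, 0, -0.1, 0.4],
    [0, 0, 0, -0.15, 0.4]
  ]
}}

```text
time_s: 7.42
ee_pos: [544.1, -156.5, 30.6]
ee_rot: [179.9, 0.0, 91.1]
force: [0.9, -0.6, 2.1]
gripper_width: 43.8
gripper_force: 50.0
```

```bash
python3 st.py|egrep "rot|torq|force|time"
```

```text
time_s 7.4167
ee_rot [179.91   0.02  91.06]
force [ 0.87 -0.65  2.13]
torque [-0.2  -0.18 -0.06]
gripper_force 50.00035285949707
```

>>> {"api": "servo_tool", "payload": {
  "rows": [
    [0, 0, 0, -0.03, 0.4],
    [0, 0, 0, -0.06, 0.4]
  ]
}}

```text
time_s: 7.58
ee_pos: [544.1, -156.5, 30.6]
ee_rot: [179.9, 0.0, 96.4]
force: [1.1, -1.4, 2.5]
gripper_width: 44.2
gripper_force: 50.0
```

```bash
python3 st.py|egrep "rot|torq|force|time"
```

```text
time_s 7.5833
ee_rot [179.91   0.03  96.37]
force [ 1.11 -1.4   2.45]
torque [-0.28 -0.21 -0.04]
gripper_force 50.000866055488586
```

>>> {"api": "servo_tool", "payload": {
  "rows": [
    [0, 0, 0, -0.02, 0.4],
    [0, 0, 0, -0.04, 0.4]
  ]
}}

```text
time_s: 7.75
ee_pos: [544.2, -156.5, 30.6]
ee_rot: [179.9, 0.0, 99.9]
force: [1.1, -0.8, 2.2]
gripper_width: 44.0
gripper_force: 50.0
```

```bash
python3 st.py|egrep "rot|torq|force:"
```

```text
ee_rot [179.91   0.04  99.92]
torque [-0.23 -0.26 -0.07]
```

>>> {"api": "servo_tool", "payload": {
  "rows": [
    [0, 0, 0, -0.02, 0.4],
    [0, 0, 0, -0.04, 0.4]
  ]
}}

```text
time_s: 7.92
ee_pos: [544.2, -156.5, 30.6]
ee_rot: [179.9, 0.0, 103.5]
force: [1.7, -0.7, 0.9]
gripper_width: 44.1
gripper_force: 50.0
```

```bash
python3 st.py|egrep "rot|torq|force:"
```

```text
ee_rot [179.9    0.05 103.52]
torque [-0.16 -0.31 -0.05]
```

>>> {"api": "servo_tool", "payload": {
  "rows": [
    [0, 0, 0, -0.02, 0.4],
    [0, 0, 0, -0.04, 0.4]
  ]
}}

```text
time_s: 8.08
ee_pos: [544.3, -156.4, 30.6]
ee_rot: [179.9, 0.1, 107.1]
force: [1.7, -1.7, 1.6]
gripper_width: 43.6
gripper_force: 50.0
```

```bash
python3 st.py|egrep "rot|torq"
```

```text
ee_rot [179.91   0.05 107.13]
torque [-0.2  -0.22 -0.06]
```

>>> {"api": "servo_tool", "payload": {
  "rows": [
    [0, 0, 0, -0.02, 0.4],
    [0, 0, 0, -0.04, 0.4]
  ]
}}

```text
time_s: 8.25
ee_pos: [544.3, -156.4, 30.6]
ee_rot: [179.9, 0.1, 110.7]
force: [1.8, -0.2, 2.0]
gripper_width: 44.1
gripper_force: 50.0
```

```bash
python3 st.py|egrep "rot|torq"
```

```text
ee_rot [179.9    0.06 110.72]
torque [-0.23 -0.25 -0.14]
```

>>> {"api": "servo_tool", "payload": {
  "rows": [
    [0, 0, 0, -0.015, 0.4],
    [0, 0, 0, -0.015, 0.4]
  ]
}}

```text
time_s: 8.42
ee_pos: [544.3, -156.4, 30.6]
ee_rot: [179.9, 0.1, 112.1]
force: [3.4, -0.6, 2.0]
gripper_width: 44.3
gripper_force: 50.0
```

```bash
python3 st.py|egrep "rot|torq"; python3 mark.py|tail -1; python3 st.py|egrep "rot|torq"
```

```text
ee_rot [179.91   0.06 112.07]
torque [-0.21 -0.46 -0.02]
wrist 112.0419485292849 (np.int64(176), array([278.79897093, 285.28120109]), array([-15.84996029,   1.34402541,   0.        ]), np.float64(175.15309808724066)) tz -0.00386819896130612
ee_rot [179.91   0.06 112.04]
torque [-0.27 -0.47 -0.03]
```

>>> {"api": "servo_tool", "payload": {
  "rows": [
    [0, 0, 0, -0.015, 0.4],
    [0, 0, 0, -0.03, 0.4]
  ]
}}

```text
time_s: 8.68
ee_pos: [544.3, -156.4, 30.7]
ee_rot: [179.9, 0.1, 114.9]
force: [4.1, -1.8, 2.7]
gripper_width: 43.9
gripper_force: 50.0
```

```bash
python3 st.py|egrep "rot|torq"
```

```text
ee_rot [179.91   0.06 114.89]
torque [-0.29 -0.62 -0.18]
```

>>> {"api": "servo_tool", "payload": {
  "rows": [
    [0, 0, 0, -0.015, 0.4],
    [0, 0, 0, -0.03, 0.4]
  ]
}}

```text
time_s: 8.85
ee_pos: [544.3, -156.4, 30.6]
ee_rot: [179.9, 0.1, 117.6]
force: [5.2, -1.4, 2.2]
gripper_width: 44.1
gripper_force: 50.0
```

```bash
python3 st.py|egrep "rot|torq"
```

```text
ee_rot [179.91   0.07 117.61]
torque [-0.28 -0.74 -0.15]
```

```bash
python3 mark.py|tail -1; python3 - <<'E'
from workcell import state,vision
import numpy as np
a=[]
for i in range(4):
    s=state();a.append(np.r_[s["force"],s["torque"]]);vision.grab_frame("top")
print(np.round(a,3))
E
```

```text
wrist 117.65788749137063 (np.int64(175), array([278.75532031, 285.35155398]), array([-15.8533037 ,  -0.13238223,   0.        ]), np.float64(-179.52156552365977)) tz -0.061600188499344614
[[ 6.409 -0.401  2.939 -0.347 -0.809 -0.076]
 [ 5.265 -1.212  3.07  -0.282 -0.736 -0.106]
 [ 4.579 -1.343  2.379 -0.298 -0.747 -0.064]
 [ 5.472 -0.735  2.836 -0.341 -0.736 -0.042]]
```

>>> {"api": "servo_tool", "payload": {
  "rows": [
    [0, 0, 0, -0.01, 0.4],
    [0, 0, 0, -0.02, 0.4]
  ]
}}

```text
time_s: 9.32
ee_pos: [544.3, -156.4, 30.6]
ee_rot: [179.9, 0.1, 119.4]
force: [4.3, -0.9, 1.9]
gripper_width: 43.9
gripper_force: 50.0
```

```bash
cat > avg.py <<'E'
from workcell import state,vision
import numpy as np
a=[]
for i in range(12):
    s=state();a.append(np.r_[s["force"],s["torque"],s["ee_rot"][2]]);vision.grab_frame("top")
a=np.array(a);print("tz",a[:,5].round(3));print(a.mean(0).round(3))
E
python3 avg.py
```

```text
tz [-0.176 -0.071 -0.101 -0.134 -0.129 -0.091 -0.1   -0.126 -0.071 -0.054
 -0.093 -0.101]
[ 5.06700e+00 -1.24500e+00  2.41700e+00 -2.91000e-01 -7.06000e-01
 -1.04000e-01  1.19348e+02]
```

The resting torque has risen to about 0.10 N m, with a slope of about 1 N m/rad, so the knob is firmly against the cushion and I'm stopping there. Next I'll let go, regrip lightly and work out the slide.

>>> {"api": "servo_tool", "payload": {
  "rows": [
    [0, 0, 0, 0, 0.6],
    [0, 0, 0, 0, 0.6],
    [0, 0, 0, 0, 0.6],
    [0, 0, 0, 0, 0.5],
    [0, 0, 0, 0, 0.4],
    [0, 0, 0, 0, 0.4],
    [0, 0, 0, 0, 0.4]
  ],
  "force": 15
}}

```text
time_s: 10.5
ee_pos: [543.6, -155.4, 29.8]
ee_rot: [180.0, -0.1, 119.3]
force: [3.7, 3.7, -5.7]
gripper_width: 44.8
gripper_force: 15.0
```

```bash
python3 st.py; python3 avg.py; python3 mark.py|tail -1;python3 - <<'E'
from h import *
c=vision.camera_info("top")
im=cv2.imread("pics/top0.png");K=onz(c,[(405.2,244.1)],93)[0]
u=np.array([np.cos(np.radians(113.3)),np.sin(np.radians(113.3))]);n=np.array([u[1],-u[0]])
for z in(8,40,60,100,120):
    d=(onz(c,[(296.5,274.6)],z)[0]-K)[:2];print(z,"sil s,lat",d@u,d@n)
# brightness profile along rail axis through jar in top image, at z=60
for z in(8,60,120):
  for s in (np.arange(150,245,2.5),):
    P=np.array([np.r_[K[:2]+u*k,z] for k in s]);q=proj(c,P)
    g=cv2.remap(cv2.cvtColor(im,cv2.COLOR_BGR2GRAY),q[:,0].astype(np.float32).reshape(1,-1),q[:,1].astype(np.float32).reshape(1,-1),cv2.INTER_LINEAR)[0]
    print(z,list(zip(s.tolist(),g.tolist())))
E
```

```text
time_s 10.5
ee_pos [ 543.59 -155.43   29.83]
ee_rot [179.96  -0.07 119.29]
force [ 3.73  3.67 -5.72]
torque [ 0.49 -0.52 -0.  ]
gripper_width 44.83153680351183
gripper_force 14.99059796333313
qpos [-17.17  24.96 102.51   0.1   52.54 -46.52]
tz [-0.001 -0.044 -0.024  0.036 -0.003  0.001 -0.033 -0.038 -0.047 -0.018
  0.    -0.099]
[ 4.09600e+00  3.53000e+00 -4.64200e+00  4.76000e-01 -5.36000e-01
 -2.20000e-02  1.19287e+02]
wrist 119.28694990080783 (np.int64(179), array([278.89097955, 287.83041856]), array([-15.8174924 ,   1.54164191,   0.        ]), np.float64(174.43328523800662)) tz -0.08819796608942616
8 sil s,lat 192.79951257807122 -0.28077751498098785
40 sil s,lat 194.46657675161876 -2.333271689348803
60 sil s,lat 195.508491860086 -3.61608054832873
100 sil s,lat 197.59232207702044 -6.181698266288534
120 sil s,lat 198.6342371854877 -7.464507125268464
8 [(150.0, 98), (152.5, 97), (155.0, 88), (157.5, 101), (160.0, 120), (162.5, 105), (165.0, 110), (167.5, 108), (170.0, 106), (172.5, 107), (175.0, 110), (177.5, 108), (180.0, 110), (182.5, 110), (185.0, 109), (187.5, 110), (190.0, 107)
[... 654 characters left out ...]
09), (215.0, 109), (217.5, 111), (220.0, 114), (222.5, 148), (225.0, 125), (227.5, 118), (230.0, 97), (232.5, 140), (235.0, 142), (237.5, 141), (240.0, 140), (242.5, 142)]
120 [(150.0, 95), (152.5, 95), (155.0, 93), (157.5, 94), (160.0, 95), (162.5, 96), (165.0, 95), (167.5, 103), (170.0, 120), (172.5, 95), (175.0, 107), (177.5, 106), (180.0, 108), (182.5, 107), (185.0, 109), (187.5, 108), (190.0, 107), (192.5, 109), (195.0, 108), (197.5, 108), (200.0, 110), (202.5, 109), (205.0, 111), (207.5, 109), (210.0, 111), (212.5, 108), (215.0, 110), (217.5, 108), (220.0, 108), (222.5, 138), (225.0, 149), (227.5, 120), (230.0, 117), (232.5, 138), (235.0, 143), (237.5, 143), (240.0, 144), (242.5, 149)]
```

The near and far jar walls both put the jar axis about 195.5 mm from the knob axis along the rail. That leaves about 70.5 mm from pad to glass. First slide: 62 mm.

>>> {"api": "servo_tool", "payload": {
  "rows": [
    [0.02, 0.0021, 0, 0, 0.4],
    [0.05, 0.0053, 0, 0, 0.4],
    [0.08, 0.0084, 0, 0, 0.4],
    [0.11, 0.0116, 0, 0, 0.4],
    [0.14, 0.0147, 0, 0, 0.4],
    [0.17, 0.0179, 0, 0, 0.4],
    [0.2, 0.021, 0, 0, 0.4]
  ]
}}

```text
time_s: 11.78
ee_pos: [527.8, -119.6, 29.9]
ee_rot: [180.0, 0.1, 119.3]
force: [4.4, -1.5, -8.1]
gripper_width: 44.4
gripper_force: 15.0
```

```bash
python3 st.py
```

```text
time_s 11.7833
ee_pos [ 527.82 -119.62   29.85]
ee_rot [179.99   0.08 119.32]
force [ 4.45 -1.51 -8.14]
torque [-0.36 -0.73 -0.12]
gripper_width 44.424957898872876
gripper_force 14.987905472517014
qpos [-13.95  23.09 105.83  -0.07  51.01 -43.23]
```

>>> {"api": "servo_tool", "payload": {
  "rows": [
    [0.03, 0.0032, 0, 0, 0.4],
    [0.06, 0.0063, 0, 0, 0.4],
    [0.09, 0.0095, 0, 0, 0.4],
    [0.11, 0.0116, 0, 0, 0.4],
    [0.11, 0.0116, 0, 0, 0.4]
  ]
}}

```text
time_s: 12.2
ee_pos: [518.2, -98.0, 29.9]
ee_rot: [-180.0, -0.1, 119.3]
force: [4.6, 0.9, -9.6]
gripper_width: 44.7
gripper_force: 15.0
```

>>> {"api": "servo_tool", "payload": {
  "rows": [
    [0, 0, 0, 0, 0.75],
    [0, 0, 0, 0, 0.75],
    [0, 0, 0, 0, 0.75],
    [0, 0, 0, 0, 0.75],
    [0, 0, 0, 0, 0.75],
    [0, 0, 0, 0, 0.75]
  ]
}}

```text
time_s: 12.7
ee_pos: [518.6, -99.1, 30.6]
ee_rot: [180.0, 0.0, 119.3]
force: [0.1, -0.1, -0.4]
gripper_width: 68.3
gripper_force: 0.0
```

>>> {"api": "servo_tool", "payload": {
  "rows": [
    [0, 0, -0.1, 0, 0.75],
    [0, 0, -0.25, 0, 0.75],
    [0, 0, -0.35, 0, 0.75],
    [0, 0, -0.4, 0, 0.75],
    [0, 0, -0.4, 0, 0.75],
    [0, 0, -0.4, 0, 0.75]
  ]
}}

```text
time_s: 13.2
ee_pos: [518.4, -98.9, 110.0]
ee_rot: [-180.0, -0.0, 119.3]
force: [-0.7, 0.5, -0.5]
gripper_width: 68.5
gripper_force: 0.0
```

```bash
python3 st.py; python3 - <<'E'
from h import *
from workcell import state
import pickle
s=state();c=vision.camera_info("wrist");w=vision.grab_frame("wrist")[:,:,::-1];cv2.imwrite("pics/w6.png",w);pickle.dump((s,c),open("w6.pkl","wb"))
cv2.imwrite("pics/top6.png",vision.grab_frame("top")[:,:,::-1])
K=np.array([543.7-24.5,-156+57,0]);u=np.array([np.cos(np.radians(113.3)),np.sin(np.radians(113.3)),0])
print(proj(c,[K+[0,0,93],K+90*u+[0,0,37],K+[0,0,37]+133*u,K+133*u+[0,0,8],K+133*u+[0,0,120]]))
cv2.imwrite("pics/c6.png",np.clip(cv2.resize(w[0:300,80:480],(800,600),interpolation=cv2.INTER_CUBIC).astype(float)*1.8,0,255).astype(np.uint8))
E
```

```text
time_s 13.2
ee_pos [518.38 -98.93 110.03]
ee_rot [-179.99   -0.01  119.3 ]
force [-0.68  0.53 -0.52]
torque [-0.04  0.04 -0.01]
gripper_width 68.48359767711969
gripper_force 0.0
qpos [-12.06  17.12 101.62   0.    61.27 -41.36]
[[279.62066338 233.53081531]
 [290.52327168 113.28472866]
 [296.5948962   59.30843434]
 [294.80519822  64.98440681]
 [304.80817395  33.29082832]]
```

View pics/c6.png

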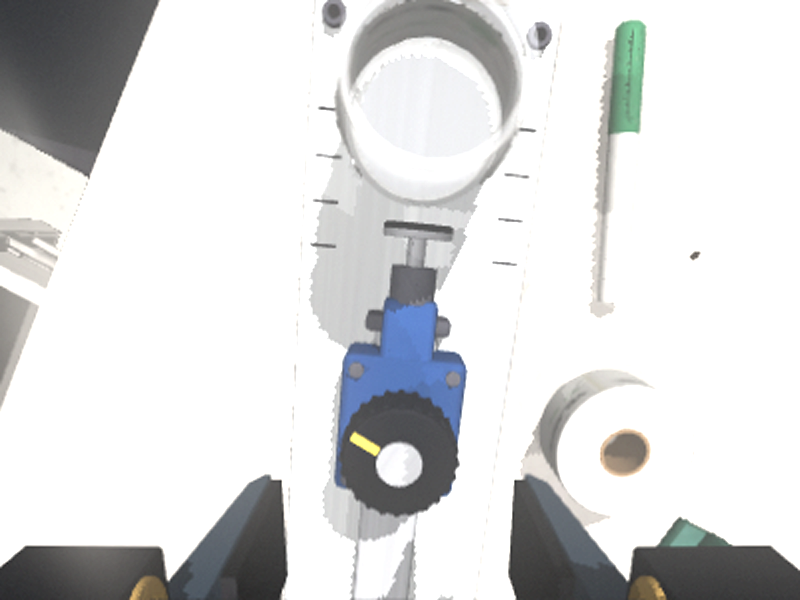

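The view shows the pad's front edge at about (289.5,111), the nearest bottom edge of the jar at about (296,101.5), and the knob disc at (279.5,231.5). There is a clear gap of several mm. I'll measure it precisely.

```bash
python3 - <<'E'
from h import *
import pickle
s,c=pickle.load(open("w6.pkl","rb"))
im=cv2.imread("pics/w6.png").astype(int).sum(2)
for u in (285,289,293,296):print(u,[(r,int(im[r,u])) for r in range(94,122)])
K=onz(c,[(80+399/2,465/2)],93)[0];d=np.radians(113.3);U=np.array([np.cos(d),np.sin(d),0]);n=np.array([U[1],-U[0],0])
print("K",K,"cam s",(c["T"][:3,3]-K)@U)
for nm,px,zz in (("pad",(289.5,110.5),(52,)),("jar",(293,101.5),(8,12)),("jar",(296,101.5),(8,12))):
    for z in zz:
        P=onz(c,[px],z)[0];print(nm,z,(P-K)@U,(P-K)@n)
E
```

```text
285 [(94, 399), (95, 395), (96, 394), (97, 390), (98, 388), (99, 344), (100, 291), (101, 312), (102, 328), (103, 382), (104, 388), (105, 389), (106, 387), (107, 387), (108, 387), (109, 390), (110, 388), (111, 180), (112, 147), (113, 144), (114, 182), (115, 317), (116, 313), (117, 306), (118, 273), (119, 231), (120, 277), (121, 279)]
289 [(94, 399), (95, 396), (96, 394), (97, 392), (98, 388), (99, 391), (100, 325), (101, 298), (102, 297), (103, 345), (104, 373), (105, 372), (106, 372), (107, 369), (108, 369), (109, 368), (110, 368), (111, 294), (112, 144), (113, 144), (114, 150), (115, 262), (116, 304), (117, 299), (118, 288), (119, 274), (120, 302), (121, 298)]
293 [(94, 397), (95, 394), (96, 391), (97, 389), (98, 393), (99, 392), (100, 328), (101, 299), (102, 297), (103, 307), (104, 372), (105, 375), (106, 374), (107, 375), (108, 372), (109, 372), (110, 372), (111, 370), (112, 146), (113, 144), (114, 147), (115, 211), (116, 295), (117, 293), (118, 289), (119, 241), (120, 319), (121, 314)]
296 [(94, 392), (95, 392), (96, 387), (97, 394), (98, 393), (99, 389), (100, 314), (101, 296), (102, 292), (103, 355), (104, 370), (105, 372), (106, 374), (107, 372), (108, 371), (109, 372), (110, 370), (111, 372), (112, 177), (113, 144), (114, 146), (115, 155), (116, 288), (117, 285), (118, 276), (119, 270), (120, 364), (121, 366)]
K [518.69954573 -98.30374443  93.        ] cam s 84.5021622789145
pad 52 90.98331325889906 -1.441708234015858
jar 8 100.46359116592376 2.3118748642227045
jar 12 100.25760371448655 2.1533806847869794
jar 8 100.76733710259155 5.125833293166008
jar 12 100.55742971066394 4.93102406140436
```

The gap is about 8 mm: the pad edge sits at 90.4 mm as it should, and the jar wall at about 98.5 mm. I'll go back down, grip lightly and slide about 11 mm.

>>> {"api": "servo_tool", "payload": {
  "rows": [
    [0.002, 0.003, 0.12, 0, 0.75],
    [0.002, 0.003, 0.24, 0, 0.75],
    [0.002, 0.003, 0.32, 0, 0.75],
    [0.002, 0.003, 0.37, 0, 0.75],
    [0.002, 0.003, 0.395, 0, 0.75],
    [0.002, 0.003, 0.395, 0, 0.75],
    [0.002, 0.003, 0.395, 0, 0.75]
  ]
}}

```text
time_s: 13.88
ee_pos: [519.3, -98.3, 31.4]
ee_rot: [180.0, 0.0, 119.3]
force: [-0.5, -0.3, 0.6]
gripper_width: 68.4
gripper_force: 0.0
```

>>> {"api": "servo_tool", "payload": {
  "rows": [
    [0, 0, 0, 0, 0.6],
    [0, 0, 0, 0, 0.52],
    [0, 0, 0, 0, 0.45],
    [0, 0, 0, 0, 0.4],
    [0, 0, 0, 0, 0.4],
    [0, 0, 0, 0, 0.4]
  ],
  "force": 12
}}

```text
time_s: 14.38
ee_pos: [518.9, -98.6, 31.9]
ee_rot: [-180.0, 0.0, 119.3]
force: [-2.1, -1.5, 5.6]
gripper_width: 45.0
gripper_force: 12.0
```

```bash
python3 st.py; python3 avg.py
```

```text
time_s 14.3833
ee_pos [518.9  -98.62  31.93]
ee_rot [-179.99    0.03  119.32]
force [-2.06 -1.49  5.56]
torque [-0.37  0.48  0.02]
gripper_width 44.98388045267575
gripper_force 12.002180814743042
qpos [-11.99  21.98 107.37  -0.04  50.64 -41.28]
tz [ 0.021 -0.06  -0.051 -0.003  0.04  -0.009 -0.033  0.072 -0.041 -0.012
  0.021  0.009]
[-2.57900e+00 -1.71200e+00  5.72100e+00 -3.62000e-01  4.82000e-01
 -4.00000e-03  1.19318e+02]
```

>>> {"api": "servo_tool", "payload": {
  "rows": [
    [0.01, 0.001, 0, 0, 0.4],
    [0.02, 0.002, 0, 0, 0.4],
    [0.03, 0.003, 0, 0, 0.4],
    [0.04, 0.004, 0, 0, 0.4],
    [0.048, 0.005, 0, 0, 0.4],
    [0.053, 0.0055, 0, 0, 0.4],
    [0.057, 0.006, 0, 0, 0.4],
    [0.057, 0.006, 0, 0, 0.4]
  ]
}}

```text
time_s: 15.65
ee_pos: [514.5, -88.7, 31.9]
ee_rot: [-180.0, 0.1, 119.3]
force: [-2.2, -5.3, 5.5]
gripper_width: 44.4
gripper_force: 12.0
```

```bash
python3 st.py; python3 - <<'E'
from workcell import state
import numpy as np
d=np.radians(113.3);U=np.array([np.cos(d),np.sin(d)]);print((state()["ee_pos"][:2]-[518.9,-98.62])@U)
E
```

```text
time_s 15.65
ee_pos [514.54 -88.72  31.93]
ee_rot [-179.97    0.1   119.35]
force [-2.19 -5.26  5.47]
torque [-0.82  0.45 -0.01]
gripper_width 44.37181567130483
gripper_force 12.002882659435272
qpos [-10.98  21.5  108.19  -0.12  50.26 -40.25]
10.815328172448755
```

Moved 10.8 mm. I'll release, rise, and measure the pad-to-knob distance and the jar position from the same kind of view.

>>> {"api": "servo_tool", "payload": {
  "rows": [
    [0, 0, 0, 0, 0.75],
    [0, 0, 0, 0, 0.75],
    [0, 0, 0, 0, 0.75],
    [0, 0, 0, 0, 0.75],
    [0, 0, 0, 0, 0.75],
    [0, 0, 0, 0, 0.75]
  ]
}}

```text
time_s: 16.15
ee_pos: [514.5, -87.6, 31.2]
ee_rot: [180.0, -0.0, 119.3]
force: [0.7, -0.3, 0.4]
gripper_width: 68.4
gripper_force: 0.0
```

>>> {"api": "servo_tool", "payload": {
  "rows": [
    [0, 0, -0.1, 0, 0.75],
    [0, 0, -0.25, 0, 0.75],
    [0, 0, -0.35, 0, 0.75],
    [0, 0, -0.395, 0, 0.75],
    [0, 0, -0.395, 0, 0.75],
    [0, 0, -0.395, 0, 0.75]
  ]
}}

```text
time_s: 16.65
ee_pos: [514.1, -87.7, 109.8]
ee_rot: [-180.0, -0.0, 119.3]
force: [0.0, 0.2, 0.3]
gripper_width: 68.7
gripper_force: 0.0
```

```bash
python3 - <<'E'
from h import *
from workcell import state
import pickle
s=state();c=vision.camera_info("wrist");w=vision.grab_frame("wrist")[:,:,::-1];cv2.imwrite("pics/w7.png",w);pickle.dump((s,c),open("w7.pkl","wb"))
print(s["time_s"],s["ee_pos"],s["force"])
d=np.radians(113.3);U=np.array([np.cos(d),np.sin(d),0]);n=np.array([U[1],-U[0],0])
for nm,W in(("w6",pickle.load(open("w6.pkl","rb"))),("w7",(s,c))):
    im=cv2.imread(f"pics/{nm}.png");g=im.astype(int).sum(2)
    m=((g>380)*255).astype(np.uint8);k0=proj(W[1],[[518.7,-98.3,93]] if nm=="w6" else [[514.4,-88.4,93]])[0]
    roi=np.zeros_like(m);cv2.circle(roi,tuple(int(x) for x in k0.round()),17,255,-1)
    m=cv2.bitwise_and(((g>260)*255).astype(np.uint8),roi);yy,xx=np.nonzero(m)
    print(nm,"disc px",xx.mean(),yy.mean(),len(xx))
    K=onz(W[1],[(xx.mean(),yy.mean())],93)[0];print("K",K)
    for u in(285,288,291,294):print(u,[(r,int(g[r,u])) for r in range(98,124)])
A=cv2.resize(cv2.imread("pics/w6.png")[60:200,230:350],(400,467),interpolation=cv2.INTER_CUBIC);B=cv2.resize(w[60:200,230:350],(400,467),interpolation=cv2.INTER_CUBIC)
cv2.imwrite("pics/c7.png",np.clip(np.hstack([A,B]).astype(float)*1.7,0,255).astype(np.uint8))
E
```

```text
16.65 [514.13196639 -87.65522668 109.84049899] [0.00798669 0.24772416 0.2815623 ]
w6 disc px 278.518779342723 231.39906103286384 426
K [517.59227945 -97.88490386  93.        ]
285 [(98, 388), (99, 344), (100, 291), (101, 312), (102, 328), (103, 382), (104, 388), (105, 389), (106, 387), (107, 387), (108, 387), (109, 390), (110, 388), (111, 180), (112, 147), (113, 144), (114, 182), (115, 317), (116, 313), (117, 306), (118, 273), (119, 231), (120, 277), (121, 279), (122, 280), (123, 283)]
288 [(98, 396), (99, 394), (100, 318), (101, 301), (102, 302), (103, 365), (104, 382), (105, 383), (106, 385), (107, 381), (108, 380), (109, 380), (110, 375), (111, 229), (112, 145), (113, 143), (114, 157), (115, 311), (116, 308), (117, 301), (118, 294), (119, 283), (120, 313), (121, 312), (122, 312), (123, 312)]
291 [(98, 382), (99, 379), (100, 327), (101, 297), (102, 317), (103, 340), (104, 368), (105, 369), (106, 371), (107, 370), (108, 374), (109, 372), (110, 374), (111, 300), (112, 142), (113, 143), (114, 150), (115, 256), (116, 301), (117, 297), (118, 290), (119, 256), (120, 263), (121, 258), (12
[... 989 characters left out ...]
118, 149), (119, 187), (120, 310), (121, 303), (122, 299), (123, 290)]
291 [(98, 412), (99, 418), (100, 464), (101, 476), (102, 476), (103, 478), (104, 446), (105, 472), (106, 456), (107, 413), (108, 434), (109, 420), (110, 411), (111, 408), (112, 401), (113, 393), (114, 321), (115, 299), (116, 233), (117, 144), (118, 145), (119, 165), (120, 301), (121, 300), (122, 296), (123, 288)]
294 [(98, 409), (99, 416), (100, 462), (101, 476), (102, 476), (103, 479), (104, 452), (105, 475), (106, 460), (107, 418), (108, 435), (109, 418), (110, 418), (111, 405), (112, 400), (113, 383), (114, 302), (115, 297), (116, 240), (117, 147), (118, 146), (119, 155), (120, 249), (121, 288), (122, 284), (123, 284)]
```

View pics/c7.png

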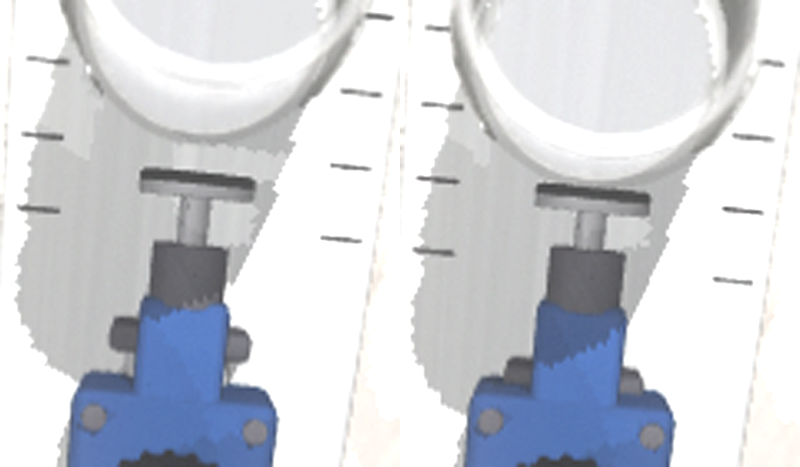

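```bash
python3 - <<'E'
from h import *
import pickle
d=np.radians(113.3);U=np.array([np.cos(d),np.sin(d),0])
for nm,k,cols in(("w6",(278.5188,231.399),(285,288,291,294)),("w7",(277.5613,233.054),(285,288,291,294))):
    s,c=pickle.load(open(nm+".pkl","rb"));g=cv2.imread(f"pics/{nm}.png").astype(int).sum(2)
    K=onz(c,[k],93)[0];o=[]
    im=cv2.imread(f"pics/{nm}.png").astype(int).sum(2)
    for u in cols:
        a=im[106:126,u];r=[i for i in range(len(a)-1) if a[i]>=225>a[i+1]][0];fr=106+r+(a[r]-225)/(a[r]-a[r+1])
        # back end of collar: first row below the pad where dark collar begins
        b=im[126:150,u];q=[i for i in range(len(b)-1) if b[i]>=200>b[i+1]]
        o.append(((onz(c,[(u,fr)],52)[0]-K)@U,126+q[0] if q else None,round(fr,2)))
    print(nm,o)
E
```

```text
w6 [(np.float64(89.54923473095766), 133, np.float64(110.78)), (np.float64(89.60603496790681), 133, np.float64(111.05)), (np.float64(89.53699855053107), 133, np.float64(111.47)), (np.float64(89.61308823866165), 133, np.float64(111.72))]
w7 [(np.float64(87.23514571137314), 134, np.float64(115.54)), (np.float64(87.3025984304014), 134, np.float64(115.79)), (np.float64(87.32990308483762), 134, np.float64(116.09)), (np.float64(87.5373883185758), 134, np.float64(116.16))]
```

The pad has been pushed in about 2.5–3 mm. The jar edge shifted in the image exactly as far as the plate ticks did, so the jar hasn't moved. The gripper is clear of everything, so I'm handing in.

```bash
python3 -c "from workcell import job_done;print(job_done())"
```

```text
the job is handed in; nothing more can be done
None
```

I handed in the job: the knob is broken loose and was turned to a light touch on its cushioned stop (about 0.1 N m), the blue stop is slid up so its pad is pushed in about 2.5–3 mm against the unmoved jar, and the gripper is clear. The hand-in returned no verdict.

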